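Sort pipettors by the feel of their sprung nozzles

ROBOT

A 6-joint arm with a two-finger parallel gripper is mounted at the origin on the work surface. World frame = base frame: x ahead of the robot, y to its left, z up, the work surface at z = 0. Lengths are in mm, angles in rad, forces in N, time in s.
With the tool pointing down it reaches from about 350 to 975 mm from the base axis. Payload 7.1 kg.
Tool frame: the origin (TCP) lies at the very end of the fingers, on their centre line; the grasp point (between the pads) lies 19 mm behind it (ctrl.tcp_to_grasp is the distance from the TCP to the grasp point, in mm); z points along the fingers, x is the direction in which the jaws open and shut, and the axes are right-handed (so a half turn about z gives the same grasp; the last joint's range is limited). The gripper opens to 88 mm and grips with 3 to 60 N. Pads are 20 mm wide; open, the fingers measure 115 mm over their backs; the gripper's body (75 mm by 178 mm) begins 61 mm behind the grasp point.
Start: joints at [-1.256, 0.423, 1.63, -0, 1.089, -0.019], TCP at [204.789, -590.479, 185.775] pointing down, gripper open.
Joint ranges: [-3, 3], [-0.9, 2.11], [0.09, 2.58], [-1.31, 4.45], [0.11, 2.69], [-2.54, 2.54]. Speed limits (rad/s): [2.39, 2.39, 3.01, 3.14, 3.14, 3.14].

INTERFACE

Orientations are given as a rotation vector (axis times angle).
In Python, from workcell import get_obs, viewer, ctrl, masks_of gives the robot as it stands. The module is installed in compiled form; this text tells all that it offers.
- The arm moves only by the shell command python3 -m inch 'ROWS'. ROWS is JSON, a list of rows, each an object of numbers: "tx", "ty", "tz": the shift along the tool's x, y, z in cm; "ax", "ay", "az": the turn, a rotation vector about the tool's x, y, z in degrees; "jaw": the opening, from 0 (shut) to 1 (fully open). In form: [{"tx": .., "ty": .., "tz": .., "ax": .., "ay": .., "az": .., "jaw": ..}, ...]. A call has 1 to 12 rows; each row shifts and turns the commanded pose from where the row before left it, along the tool's axes as they then stand; what a row does not reach is not made up. A row lasts 1/8 s, in which the tool goes at most 62.5 mm and 10.7 degrees, less where a joint would pass 70% of its speed; a pose out of reach is approached as far as the arm can. A call is refused whole if a number of a shift passes 6.25 or a number of a turn 10.7, either way. A call with a gripper value outside its range is refused whole. The fingers move at their own pace and stop on an object; the grip force is fixed at half the most. Time passes only in rows, so rows that do not move let the fingers close. It gives the time, the measured TCP pose, the force and the opening at its end, in the units of the state.
- get_obs(): the state, without advancing time (a new reading comes with each control period).
- viewer.get_image(name): name is "scene" or "top"; returns (picture, depth): 400x640x3 uint8, red, green, blue; 400x640 float32, mm along the optical axis (not along the pixel's ray), 0 where there is no reading.
- viewer.get_calibration(name): a dict with "fx", "fy", "cx", "cy" (pixels), "rvec" (rotation vector, rad) and "tvec" (3), from world to camera coordinates, as OpenCV has them. Camera axes: x right, y down, z forward; pixel columns grow to the right and rows downward; lengths in mm; the calibration is good to about 2 mm. A picture is of the moment at which its call begins. get_calibration takes no time and is no camera call.
- ctrl.close_job(): hands the job in, once; it reports no verdict.
Trained networks look in the newest picture that a camera, given by its name, has taken for a name from the list of things; names that differ only in an ending like _2 or _b are one class to them, and where a whole thing is asked for, a point or a joint stands for the part that bears it (a point fixed in the world has none). Each returns a list of dicts, best first, with "score" (0 to 1); they miss things now and then, are a little off and sometimes report something else, mostly with a low value. They report only what shows in the picture. A call takes as long as a camera call. They do not tell look-alikes from the thing itself.
- masks_of(camera, thing): "pixels" (400x640 bool, what is visible of it) and "location" ([column, row] in pixels, amid what is visible of it).
The state is a dict: "t": time; "qpos": joint angles; "qvel": joint speeds; "joint_torque": joint torques, N m; "ee_pos": TCP position; "orientation": TCP orientation; "ft_force": force on the tool from outside, world axes, zero at the start; "moment": the same for the moment, N m; "width": finger opening in mm.
Only numpy, scipy, OpenCV 4.12 (cv2) and the standard library are available. Lean on these libraries where they do the work, as an engineer would, in place of code of your own. Each camera call takes 0.05 s, during which the arm holds its last target. There are 200 camera calls.

TASK

The three small pipettors hanging on the stand have sprung nozzles, and some of the springs have gone weak. Take them one at a time: lift a pipettor up off its fork, press its nozzle firmly straight down on the steel plate of the tester until the spring clearly gives, to feel how stiff it is, and hang it by its collar in the pink rack if the spring is weak or in the white rack if it is firm, before you take the next. Let no pipettor fall, and leave the bottle, cup, microplate and tip box where they are.

Things in the scene. Friction and masses are not known exactly. Their poses are not given: they have to be found in the camera images.
- pip_a: pipettor, 154 mm tall, 100 g, one of three that look alike. Origin at the centre of its handle, z up. Square handle 26 x 26 mm (flats face x and y), 56 mm tall, thumb button to 42 mm above the origin. Below: collar 38 mm across, 6 mm thick, underside 34 mm below the origin; round neck 16 mm across to 86 mm below; sprung steel nozzle 11 mm across, tip 112 mm below
- pip_b: pipettor like pip_a in every size, same origin and axes. In all three the nozzle slides straight up into the neck when pressed, by at most 14 mm, and springs back. A spring starts to give at about 1 N; a weak one then takes about 0.25 N more per mm, a firm one about 1.2 N more per mm
- pip_c: pipettor like pip_a in every size, same origin and axes, sprung as told at pip_b. Which springs are weak is not told and cannot be seen: press to find out. At the start each hangs in one of the stand's forks, in any order, upright, its flats within about 0.1 rad of the stand's axes
- stand: pipettor stand, fixed, grey foot, aluminium back bar; origin on the bench. Three blue forks point along its -x axis, at y = -85, 0, 85 mm; prong tops 115 mm above the bench, 24 mm apart. A pipettor hangs with its collar on the prongs, axis at x = -28 mm, handle centre 149 mm up. Prongs end at x = -57 mm in lips 8 mm high; nothing else is higher than the prongs; lifting straight up also frees it
- tester: spring tester, fixed: white housing 120 x 140 x 45 mm carrying a bare square steel plate 90 x 90 mm; origin on the bench under the plate's centre; the plate's top is 60 mm above the bench and does not move
- pink_rack: pink hanging rack for weak pipettors, fixed; origin on the bench under its centre. Two bars along its y axis, tops 115 mm above the bench, outer faces 40 mm apart; the gap between is 24 mm wide, 150 mm long, open from above; end walls no higher than the bars. A pipettor hangs with its neck in the gap, collar on both bars, handle centre 149 mm above the bench; room for three, 50 mm apart
- white_rack: white hanging rack for firm pipettors, fixed; origin on the bench under its centre. Two bars along its y axis, tops 115 mm above the bench, outer faces 40 mm apart; the gap between is 24 mm wide, 150 mm long, open from above; end walls no higher than the bars. A pipettor hangs with its neck in the gap, collar on both bars, handle centre 149 mm above the bench; room for three, 50 mm apart
- bottle: bystander: loose amber bottle, 60 mm across, 150 mm tall; origin under its centre
- cup: bystander: loose frosted sample cup, 60 mm across, 75 mm tall; origin under its centre
- microplate: bystander: loose white well plate 86 x 128 x 15 mm; origin under its centre
- tip_box: bystander: loose frosted box with pink top and yellow tips, 122 x 87 x 69 mm; origin under its centre
Mind the look-alikes: they are no part of the job. Leave any purple or red look-alike of the pip_a alone.

How it is judged:
By the outcome, as a careful person would: the job done as asked, in the order asked, and still so for the second after the job is handed in, with the robot touching nothing.
It also fails if it takes over 72 s, if anything falls off the work surface, if the arm or the gripper's body presses on something with over 40 N, if the wrist force passes 120 N, or if a joint passes its speed limit or range.

## Working session

There is one attempt and no reset: what is moved stays moved. The work goes in short steps, Python scripts to look and compute and a shell command to move; the robot and the scene stay as the last step left them, time stands still between calls to the robot, and variables do not carry over. Pictures are saved under pics/ and viewed, about 8 in all and at most 12, crops included, and the job is handed in when it is done.

```bash
mkdir -p pics; python3 - <<'E'
from workcell import get_obs, viewer, ctrl, masks_of
import cv2,numpy as np
o=get_obs(); print({k:np.round(v,3).tolist() for k,v in o.items()})
for n in("scene","top"):
    im,d=viewer.get_image(n); cv2.imwrite(f"pics/{n}0.png",im[:,:,::-1]); np.savez(f"{n}0.npz",im=im,d=d)
    print(n,viewer.get_calibration(n))
E
```

```text
{'t': 0.0, 'qpos': [-1.256, 0.424, 1.631, -0.0, 1.089, -0.019], 'qvel': [0.0, 0.001, -0.001, 0.0, -0.001, 0.002], 'joint_torque': [0.003, -54.462, -27.367, 0.064, 0.023, -0.0], 'ee_pos': [204.594, -589.917, 184.992], 'orientation': [-2.559, 1.821, 0.002], 'ft_force': [-0.18, -0.86, -0.031], 'moment': [0.026, 0.003, 0.013], 'width': 87.567}
scene {'fx': 404.6597399342326, 'fy': 404.6597399342326, 'cx': 327.6454342028153, 'cy': 197.3746402618889, 'rvec': array([ 2.25383948,  1.30039591, -0.41478533]), 'tvec': array([-294.13834587, -353.60610904, 1576.53493408])}
top {'fx': 469.4564552491525, 'fy': 469.4564552491525, 'cx': 327.5627745343378, 'cy': 201.95814087393686, 'rvec': array([ 2.13214863, -2.06945928,  0.22206414]), 'tvec': array([1.27705497e+00, 5.99159733e+02, 1.44959349e+03])}
```

View pics/scene0.png

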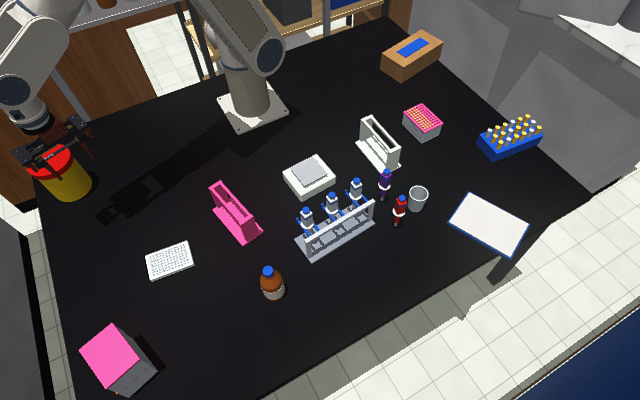

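View pics/top0.png

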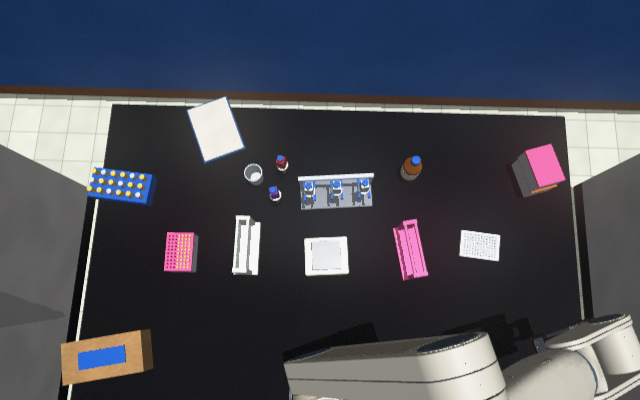

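The scene shows three white/blue pipettors on the grey stand, at top-view pixels (309,190), (336,190) and (363,190). The look-alikes are purple at (275,193) and red at (281,163), both off the stand. The other parts are the tester (326,256), white rack (246,245), pink rack (410,250), bottle (412,168) and cup (253,174). Next I measure positions.

```bash
cat > h.py <<'E'
from workcell import get_obs, viewer, ctrl, masks_of
import cv2,numpy as np
def cloud(n,d):
    c=viewer.get_calibration(n); R,_=cv2.Rodrigues(c["rvec"])
    v,u=np.mgrid[:400,:640]
    P=np.stack([(u-c["cx"])/c["fx"]*d,(v-c["cy"])/c["fy"]*d,d],-1)
    W=(P-c["tvec"])@R
    W[d<=0]=np.nan
    return W
def rect(p):
    (c,s,a)=cv2.minAreaRect(p[:,:2].astype(np.float32)); return np.round(c,1),np.round(s,1),round(a,1)
E
python3 - <<'E'
from h import *
for n in("top","scene"):
    im,d=viewer.get_image(n); W=cloud(n,d)
    for t,(a,b) in dict(stand=(100,128),tester=(54,66),pink_rack=(105,125),white_rack=(105,125),pip_a=(122,178),bottle=(20,200),cup=(20,200),microplate=(8,30),tip_box=(50,90)).items():
        for m in masks_of(n,t):
            if m["score"]<.3: continue
            p=W[m["pixels"]]; p=p[(p[:,2]>a)&(p[:,2]<b)]
            if len(p)<5: print(n,t,m["location"],"few");continue
            print(n,t,round(m["score"],2),np.round(m["location"]),len(p),*rect(p),"med",np.median(p,0).round(1),"zmax",p[:,2].max().round(1))
im,d=viewer.get_image("top"); c=im[130:290,220:440]; cv2.imwrite("pics/c1.png",cv2.resize(c,(792,576),interpolation=cv2.INTER_CUBIC)[:,:,::-1])
E
```

```text
top stand 0.87 [336. 196.] 505 [639.6  -8.2] [ 81.2 235. ] 4.8 med [667.4  -2.4 115.1] zmax 126.9
top tester 0.69 [326. 257.] 770 [429.3  22.8] [92.2 95.9] 5.5 med [429.6  19.5  60.5] zmax 66.0
top pink_rack 0.67 [409. 247.] 425 [ 455.1 -251.2] [174.8  43.8] 11.0 med [ 451.3 -251.2  114.6] zmax 122.6
top white_rack 0.85 [244. 244.] 436 [452.4 280.3] [174.2  43.4] 0.2 med [451.5 279.8 115. ] zmax 124.0
top pip_a 0.7 [334. 186.] 64 [620.5  -4.2] [30.  15.6] 66.7 med [617.2  -3.7 160.4] zmax 178.0
top pip_a 0.64 [360. 188.] 77 [628.5 -90.1] [34.7 21.7] 75.3 med [625.1 -90.3 153.9] zmax 177.9
top pip_a 0.49 [274. 196.] 79 [614.7 188.2] [26.3 25.9] 17.1 med [611.7 186.7 142.8] zmax 158.4
top bottle 0.57 [413. 170.] 381 [ 721.1 -249.4] [58.5 53.9] 56.1 med [ 712.4 -243.5  101.5] zmax 156.7
top cup 0.58 [252. 173.] 194 [690.5 265.4] [59.  51.2] 45.2 med [698.4 267.5  55.6] zmax 83.4
top microplate 0.63 [481. 245.] 1019 [ 482.3 -480.3] [129.9  87.2] 83.7 med [ 482.2 -479.8   15.4] zmax 25.7
top tip_box 0.63 [179. 251.] 1067 [427.3 486.2] [121.3  89.5] 1.7 med [426.1 484.5  64. ] zmax 80.0
sc
[... 608 characters left out ...]
a 0.58 [308. 218.] 167 [641.7 -93.2] [34.9 25.3] 66.9 med [646.4 -96.3 153.7] zmax 177.9
scene pip_a 0.56 [380. 180.] 105 [616.6 186.7] [25.9 26.7] 16.7 med [620.8 183.9 138.6] zmax 156.2
scene bottle 0.89 [269. 284.] 576 [ 728.6 -251.8] [54.6 53.7] 82.9 med [ 740.1 -253.   100.8] zmax 154.3
scene bottle 0.32 [309. 174.] 1387 [431.3  19. ] [121.8 140.3] 4.4 med [447.8  11.8  47.4] zmax 65.7
scene cup 0.7 [416. 198.] 364 [690.6 265.7] [57.  59.5] 18.2 med [688.7 269.7  54.7] zmax 81.5
scene microplate 0.73 [168. 261.] 1174 [ 482.5 -480.3] [129.1  88.3] 83.6 med [ 485.1 -480.5   14.8] zmax 21.8
scene tip_box 0.84 [424. 122.] 673 [427.5 486.5] [125.7  89.7] 0.6 med [432.8 479.6  63.1] zmax 74.0
```

View pics/c1.png

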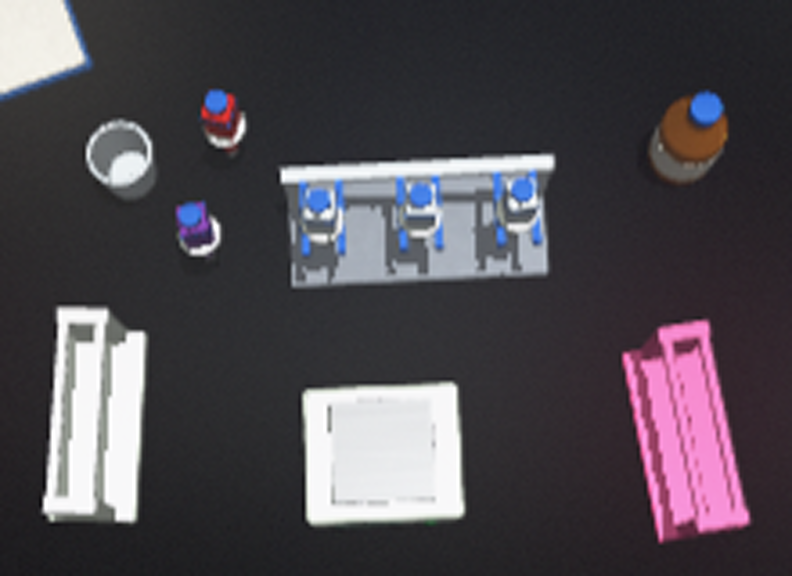

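The crop confirms that the three white pipettors with blue buttons on the blue forks are the ones for the job. The purple and red ones stand apart on the bench, so I leave them. Next are precise axes and yaws.

```bash
python3 - <<'E'
from h import *
from scipy.optimize import least_squares
Ws={n:cloud(n,np.load(n+"0.npz")["d"]).reshape(-1,3) for n in("top","scene")}
A=np.vstack(list(Ws.values())); A=A[~np.isnan(A).any(1)]
for g in [(627,76),(634,-9),(641,-94)]:
    for n,W in list(Ws.items())+[("both",A)]:
        q=W[np.hypot(W[:,0]-g[0],W[:,1]-g[1])<32]
        b=q[(q[:,2]>188)&(q[:,2]<196)]; h=q[(q[:,2]>126)&(q[:,2]<172)]
        def f(p,h=h):
            c,s=np.cos(p[2]),np.sin(p[2]); d=h[:,:2]-p[:2]
            return np.maximum(abs(d@[c,s]),abs(d@[-s,c]))-13
        r=min((least_squares(f,[*g,a],loss="soft_l1") for a in(0,.08,.16)),key=lambda r:r.cost)
        print(g,n,"button",len(b),b.mean(0).round(1),"handle",len(h),r.x.round(3),r.cost.round(1))
for n,c in (("pink",(455,-251)),("white",(452,280.5))):
    q=A[np.hypot(A[:,0]-c[0],A[:,1]-c[1])<110]; q=q[abs(q[:,2]-115)<3]; print(n,len(q),*rect(q),q[:,:2].mean(0))
E
```

```text
(627, 76) top button 28 [621.9  78.2 191.2] handle 38 [ 6.22259e+02  7.74110e+01 -2.00000e-02] 7.8
(627, 76) scene button 31 [621.3  77.6 191. ] handle 111 [ 6.2080e+02  7.8278e+01 -5.0000e-03] 35.9
(627, 76) both button 59 [621.6  77.9 191.1] handle 149 [ 6.2128e+02  7.8139e+01 -5.0000e-03] 56.5
(634, -9) top button 23 [628.1  -6.5 191.1] handle 43 [ 6.2907e+02 -6.9440e+00  5.6000e-02] 19.7
(634, -9) scene button 31 [628.9  -7.5 190.9] handle 106 [ 6.27584e+02 -6.65800e+00 -2.20000e-02] 28.3
(634, -9) both button 54 [628.6  -7.1 191. ] handle 149 [ 6.27958e+02 -6.70400e+00 -1.70000e-02] 60.0
(641, -94) top button 29 [635.6 -92.  191.5] handle 43 [ 6.36321e+02 -9.17810e+01  1.36000e-01] 12.4
(641, -94) scene button 31 [636.5 -91.6 190.9] handle 106 [ 6.34861e+02 -9.12140e+01  1.57000e-01] 30.7
(641, -94) both button 60 [636.1 -91.8 191.2] handle 149 [ 6.35363e+02 -9.12510e+01  1.58000e-01] 56.5
pink 626 [ 454.7 -251.5] [176.9  44.6] 11.3 [ 455.47845121 -251.70410424]
white 515 [451.7 280.1] [175.3  44.9] 0.6 [453.32271333 279.68596786]
```

```bash
cat >> h.py <<'E'
def go(*tgt,yaw=None):
    "print tool-frame shift (cm) from measured TCP to world targets"
    o=get_obs(); R,_=cv2.Rodrigues(np.array(o["orientation"])); p=np.array(o["ee_pos"])
    print("t",round(o["t"],2),"tcp",p.round(1),"yaw",np.degrees(np.arctan2(R[1,0],R[0,0])).round(1),"tilt",R[:2,2].round(4),"w",round(o["width"],1),"F",np.round(o["ft_force"],2))
    for g in tgt: d=R.T@(np.array(g)-p)/10; print(g,"tool shift cm",d.round(2)); p=np.array(g)
E
python3 -m inch '[{"tz":-6,"az":10,"jaw":0.57},{"tx":-3.85,"ty":-4.59,"jaw":0.57},{"tx":-3.85,"ty":-4.59,"jaw":0.57},{"tx":-3.85,"ty":-4.59,"jaw":0.57},{"tx":-3.85,"ty":-4.59,"jaw":0.57},{"tx":-3.85,"ty":-4.59,"jaw":0.57},{"tx":-3.85,"ty":-4.59,"jaw":0.57},{"tx":-3.85,"ty":-4.59,"jaw":0.57},{"tx":-3.85,"ty":-4.59,"jaw":0.57},{"tx":-3.85,"ty":-4.59,"jaw":0.57},{"tx":-3.85,"ty":-4.59,"jaw":0.57},{"tx":-3.85,"ty":-4.59,"jaw":0.57}]'
python3 -c "
from h import *
go((636,-91.6,230),(636,-91.6,133))"
```

```text
t 1.15 tcp [ 204.8 -590.5  185.8] yaw -70.9 tilt [0. 0.] w 87.9 F [ 0.1  -0.16  0.83]
(636, -91.6, 230) tool shift cm [-33.01 -57.08  -4.42]
(636, -91.6, 133) tool shift cm [0.  0.  9.7]$[0]: bad value
```

```bash
python3 -m inch '[{"tx":0,"ty":0,"tz":-6,"ax":0,"ay":0,"az":10,"jaw":0.57}]'
python3 -c "
from h import *
go((636,-91.6,230),(636,-91.6,133))"
```

```text
t: 1.27
ee_pos: [203.8, -587.4, 241.7]
orientation: [-2.383, 2.039, 0.014]
ft_force: [-0.2, -1.2, 0.2]
width: 81.0
t 1.27 tcp [ 203.8 -587.4  241.7] yaw -81.1 tilt [-0.0031  0.0096] w 81.0 F [-0.22 -1.22  0.21]
(636, -91.6, 230) tool shift cm [-42.27 -50.38   1.51]
(636, -91.6, 133) tool shift cm [ 0.1  -0.02  9.7 ]
```

```bash
python3 -m inch '[{"tx":-3.85,"ty":-4.59,"tz":0,"ax":0,"ay":0,"az":0,"jaw":0.57},{"tx":-3.85,"ty":-4.59,"tz":0,"ax":0,"ay":0,"az":0,"jaw":0.57},{"tx":-3.85,"ty":-4.59,"tz":0,"ax":0,"ay":0,"az":0,"jaw":0.57},{"tx":-3.85,"ty":-4.59,"tz":0,"ax":0,"ay":0,"az":0,"jaw":0.57},{"tx":-3.85,"ty":-4.59,"tz":0,"ax":0,"ay":0,"az":0,"jaw":0.57},{"tx":-3.85,"ty":-4.59,"tz":0,"ax":0,"ay":0,"az":0,"jaw":0.57},{"tx":-3.85,"ty":-4.59,"tz":0,"ax":0,"ay":0,"az":0,"jaw":0.57},{"tx":-3.85,"ty":-4.59,"tz":0,"ax":0,"ay":0,"az":0,"jaw":0.57},{"tx":-3.85,"ty":-4.59,"tz":0,"ax":0,"ay":0,"az":0,"jaw":0.57},{"tx":-3.85,"ty":-4.59,"tz":0,"ax":0,"ay":0,"az":0,"jaw":0.57},{"tx":-3.85,"ty":-4.59,"tz":0,"ax":0,"ay":0,"az":0,"jaw":0.57},{"tx":0,"ty":0,"tz":1.5,"ax":0,"ay":0,"az":0,"jaw":0.57}]'
python3 -c "
from h import *
import cv2
im,d=viewer.get_image('scene'); cv2.imwrite('pics/s1.png',cv2.resize(im[110:270,230:450],(792,576))[:,:,::-1])
go((636,-91.6,230),(636,-91.6,133))"
```

```text
t: 2.78
ee_pos: [639.1, -89.2, 231.4]
orientation: [-2.394, 2.031, -0.004]
ft_force: [0.4, -0.1, -0.1]
width: 50.0
t 2.83 tcp [635.9 -90.6 228.1] yaw -80.7 tilt [-0.0025  0.0002] w 49.7 F [-0.37  0.26 -1.49]
(636, -91.6, 230) tool shift cm [ 0.1   0.   -0.19]
(636, -91.6, 133) tool shift cm [ 0.01 -0.02  9.7 ]
```

View pics/s1.png

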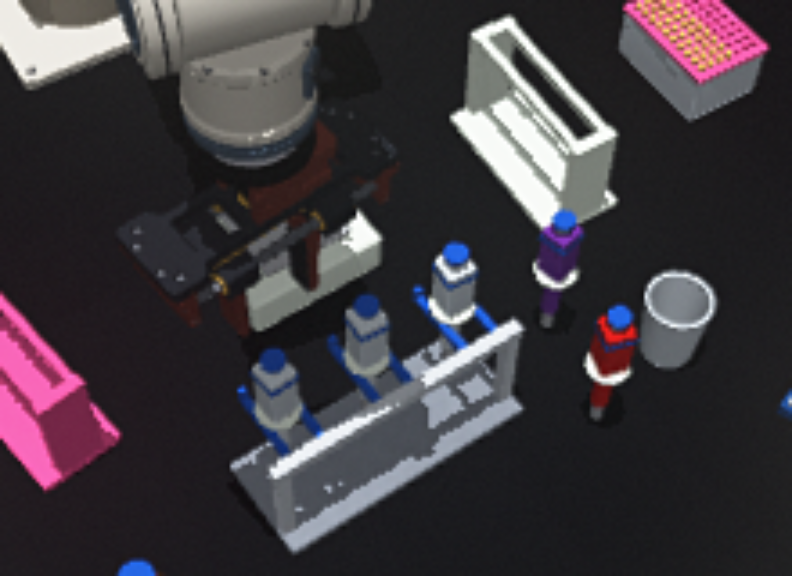

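```bash
python3 -m inch '[{"tx":0.1,"ty":0,"tz":3,"ax":0,"ay":0,"az":0,"jaw":0.57},{"tx":0,"ty":0,"tz":3,"ax":0,"ay":0,"az":0,"jaw":0.57},{"tx":0,"ty":0,"tz":2.5,"ax":0,"ay":0,"az":0,"jaw":0.57},{"tx":0,"ty":0,"tz":1.0,"ax":0,"ay":0,"az":0,"jaw":0.57},{"tx":0,"ty":0,"tz":0,"ax":0,"ay":0,"az":0,"jaw":0.57},{"tx":0,"ty":0,"tz":0,"ax":0,"ay":0,"az":0,"jaw":0.2},{"tx":0,"ty":0,"tz":0,"ax":0,"ay":0,"az":0,"jaw":0},{"tx":0,"ty":0,"tz":0,"ax":0,"ay":0,"az":0,"jaw":0},{"tx":0,"ty":0,"tz":0,"ax":0,"ay":0,"az":0,"jaw":0}]'
python3 -c "
from h import *
go((636,-91.6,133))"
```

```text
t: 3.95
ee_pos: [636.8, -93.2, 136.5]
orientation: [-2.391, 2.037, -0.002]
ft_force: [0.4, 1.0, 4.8]
width: 25.5
t 3.95 tcp [636.8 -93.2 136.5] yaw -80.9 tilt [ 0.0013 -0.0001] w 25.5 F [0.43 1.02 4.78]
(636, -91.6, 133) tool shift cm [-0.17  0.05  0.35]
```

```bash
python3 -m inch '[{"tx":0,"ty":0,"tz":-1,"ax":0,"ay":0,"az":0,"jaw":0},{"tx":0,"ty":0,"tz":-2.5,"ax":0,"ay":0,"az":0,"jaw":0},{"tx":0,"ty":0,"tz":-3,"ax":0,"ay":0,"az":0,"jaw":0},{"tx":0,"ty":0,"tz":-3,"ax":0,"ay":0,"az":0,"jaw":0},{"tx":0,"ty":0,"tz":-1,"ax":0,"ay":0,"az":0,"jaw":0},{"tx":0,"ty":0,"tz":0,"ax":0,"ay":0,"az":0,"jaw":0},{"tx":0,"ty":0,"tz":0,"ax":0,"ay":0,"az":0,"jaw":0}]'
python3 -c "
from h import *
go((430,21,241),(430,21,168))"
```

```text
t: 4.82
ee_pos: [635.4, -93.1, 239.3]
orientation: [2.39, -2.037, -0.003]
ft_force: [0.2, -1.0, -1.9]
width: 25.4
t 4.83 tcp [635.4 -93.1 239.3] yaw -80.9 tilt [-0.0023  0.0004] w 25.4 F [ 0.19 -0.96 -1.93]
(430, 21, 241) tool shift cm [-14.53  18.47  -0.12]
(430, 21, 168) tool shift cm [ 0.01 -0.02  7.3 ]
```

```bash
python3 -m inch '[{"tx":-1.8,"ty":2.3,"tz":0,"ax":0,"ay":0,"az":0,"jaw":0},{"tx":-2.55,"ty":3.25,"tz":0,"ax":0,"ay":0,"az":0,"jaw":0},{"tx":-2.55,"ty":3.25,"tz":0,"ax":0,"ay":0,"az":0,"jaw":0},{"tx":-2.55,"ty":3.25,"tz":0,"ax":0,"ay":0,"az":0,"jaw":0},{"tx":-2.55,"ty":3.25,"tz":0,"ax":0,"ay":0,"az":0,"jaw":0},{"tx":-1.8,"ty":2.3,"tz":0.5,"ax":0,"ay":0,"az":0,"jaw":0},{"tx":-0.7,"ty":0.9,"tz":2,"ax":0,"ay":0,"az":0,"jaw":0},{"tx":0,"ty":0,"tz":2.5,"ax":0,"ay":0,"az":0,"jaw":0},{"tx":0,"ty":0,"tz":1.5,"ax":0,"ay":0,"az":0,"jaw":0},{"tx":0,"ty":0,"tz":0.5,"ax":0,"ay":0,"az":0,"jaw":0},{"tx":0,"ty":0,"tz":0,"ax":0,"ay":0,"az":0,"jaw":0},{"tx":0,"ty":0,"tz":0,"ax":0,"ay":0,"az":0,"jaw":0}]'
python3 -c "
from h import *
go((430,21,168))
for i in range(4): viewer.get_image('top'); o=get_obs(); print(np.round(o['ft_force'],2),np.round(o['ee_pos'],1))"
```

```text
t: 6.32
ee_pos: [431.3, 20.5, 171.3]
orientation: [-2.39, 2.037, -0.001]
ft_force: [0.6, -0.0, -0.9]
width: 25.6
t 6.33 tcp [431.3  20.5 171.3] yaw -80.9 tilt [0.001 0.   ] w 25.6 F [ 0.63 -0.03 -0.89]
(430, 21, 168) tool shift cm [-0.07  0.12  0.33]
[-0.29 -0.35 -1.6 ] [431.3  20.5 171.4]
[-0.45  0.57 -2.06] [431.2  20.5 171.4]
[ 0.34  0.16 -0.45] [431.   20.5 171.3]
[-0.66  0.2  -1.26] [431.   20.6 171.2]
```

```bash
cat >> h.py <<'E'
def force(k=6):
    F=[];Z=[]
    for i in range(k): viewer.get_image('top'); o=get_obs(); F.append(o['ft_force'][2]); Z.append(o['ee_pos'][2])
    print("t",round(o["t"],2),"Fz",np.mean(F).round(2),"+-",np.std(F).round(2),"z",np.mean(Z).round(1),"w",round(o["width"],1))
E
python3 -m inch '[{"tx":0,"ty":0,"tz":0.8,"ax":0,"ay":0,"az":0,"jaw":0},{"tx":0,"ty":0,"tz":0.4,"ax":0,"ay":0,"az":0,"jaw":0},{"tx":0,"ty":0,"tz":0.4,"ax":0,"ay":0,"az":0,"jaw":0},{"tx":0,"ty":0,"tz":0,"ax":0,"ay":0,"az":0,"jaw":0},{"tx":0,"ty":0,"tz":0,"ax":0,"ay":0,"az":0,"jaw":0}]'
python3 -c "
from h import *
force()"
python3 -m inch '[{"tx":0,"ty":0,"tz":0.25,"ax":0,"ay":0,"az":0,"jaw":0},{"tx":0,"ty":0,"tz":0.25,"ax":0,"ay":0,"az":0,"jaw":0},{"tx":0,"ty":0,"tz":0,"ax":0,"ay":0,"az":0,"jaw":0},{"tx":0,"ty":0,"tz":0,"ax":0,"ay":0,"az":0,"jaw":0}]'
python3 -c "
from h import *
force()"
```

```text
t: 7.15
ee_pos: [430.8, 20.6, 154.9]
orientation: [-2.391, 2.038, -0.0]
ft_force: [-0.5, 0.1, 0.8]
width: 25.4
t 7.45 Fz 1.19 +- 0.58 z 154.9 w 25.5
t: 7.95
ee_pos: [430.7, 20.6, 149.8]
orientation: [-2.391, 2.038, 0.0]
ft_force: [-0.2, 1.5, 3.5]
width: 25.6
t 8.25 Fz 2.1 +- 0.53 z 149.8 w 25.6
```

Pip 1 gave about 3.4 N at about 10 mm, so it's weak and goes to the pink rack.

```bash
python3 -m inch '[{"tx":0,"ty":0,"tz":-1.2,"ax":0,"ay":0,"az":0,"jaw":0},{"tx":0,"ty":0,"tz":-3,"ax":0,"ay":0,"az":0,"jaw":0},{"tx":0,"ty":0,"tz":-3,"ax":0,"ay":0,"az":0,"jaw":0},{"tx":0,"ty":0,"tz":-2,"ax":0,"ay":0,"az":0,"jaw":0},{"tx":0,"ty":0,"tz":0,"ax":0,"ay":0,"az":0,"jaw":0}]'
python3 -c "
from h import *
go((504,-242,241),(504,-242,139))"
```

```text
t: 8.88
ee_pos: [431.6, 20.5, 243.4]
orientation: [-2.39, 2.036, -0.004]
ft_force: [-0.1, 0.1, -1.9]
width: 25.7
t 8.88 tcp [431.6  20.5 243.4] yaw -80.9 tilt [ 0.0035 -0.0002] w 25.7 F [-0.05  0.07 -1.94]
(504, -242, 241) tool shift cm [27.06 -2.98  0.27]
(504, -242, 139) tool shift cm [-1.00e-02  3.00e-02  1.02e+01]
```

```bash
python3 -m inch '[{"tx":2.5,"ty":-0.3,"tz":0,"ax":0,"ay":0,"az":0,"jaw":0},{"tx":4,"ty":-0.4,"tz":0,"ax":0,"ay":0,"az":0,"jaw":0},{"tx":4.5,"ty":-0.5,"tz":0,"ax":0,"ay":0,"az":0,"jaw":0},{"tx":4.5,"ty":-0.5,"tz":0,"ax":0,"ay":0,"az":0,"jaw":0},{"tx":4.5,"ty":-0.5,"tz":0,"ax":0,"ay":0,"az":0,"jaw":0},{"tx":4,"ty":-0.4,"tz":0,"ax":0,"ay":0,"az":0,"jaw":0},{"tx":2.5,"ty":-0.3,"tz":0,"ax":0,"ay":0,"az":0,"jaw":0},{"tx":0.55,"ty":-0.1,"tz":0,"ax":0,"ay":0,"az":0,"jaw":0},{"tx":0,"ty":0,"tz":0,"ax":0,"ay":0,"az":0,"jaw":0},{"tx":0,"ty":0,"tz":0,"ax":0,"ay":0,"az":0,"jaw":0}]'
python3 -c "
from h import *
go((504,-242,139))
im,d=viewer.get_image('top'); W=cloud('top',d).reshape(-1,3)
np.savez('top1.npz',d=d); cv2.imwrite('pics/t2.png',cv2.resize(im[160:300,360:480],(600,700))[50:650,:,::-1])
im,d=viewer.get_image('scene'); cv2.imwrite('pics/s2.png',cv2.resize(im[130:270,160:300],(600,600))[:,:,::-1])
W=cloud('scene',d).reshape(-1,3); q=W[(np.hypot(W[:,0]-504,W[:,1]+242)<20)&(W[:,2]>128)&(W[:,2]<215)]
for a in range(125,220,8):
    s=q[(q[:,2]>=a)&(q[:,2]<a+8)]
    if len(s): print(a,len(s),s.mean(0).round(1),s.min(0).round(1),s.max(0).round(1))
"
```

```text
t: 10.12
ee_pos: [502.9, -240.5, 241.7]
orientation: [-2.392, 2.036, 0.001]
ft_force: [0.9, -0.7, -0.8]
width: 25.6
t 10.12 tcp [ 502.9 -240.5  241.7] yaw -80.8 tilt [-0.0004  0.0004] w 25.6 F [ 0.93 -0.68 -0.85]
(504, -242, 139) tool shift cm [ 0.17 -0.09 10.27]
141 5 [ 503.7 -234.7  144.9] [ 501.6 -239.   142.6] [ 506.2 -230.2  147.9]
149 4 [ 504.4 -236.8  151.9] [ 501.5 -240.6  149.7] [ 507.7 -232.3  154.5]
157 7 [ 505.3 -236.3  159.5] [ 503.7 -240.   157.5] [ 507.3 -231.4  164.7]
165 5 [ 506.5 -238.4  170. ] [ 503.1 -243.2  165.3] [ 508.7 -233.2  172.6]
173 12 [ 506.9 -236.1  177.9] [ 501.6 -243.7  174.6] [ 510.8 -229.2  180.5]
181 7 [ 507.1 -237.8  185.8] [ 504.9 -243.2  182.7] [ 508.8 -232.3  188.6]
189 12 [ 507.3 -238.1  193.4] [ 503.7 -244.6  190.5] [ 510.7 -230.4  196.9]
197 8 [ 506.5 -237.4  200.5] [ 503.  -245.1  197.9] [ 508.5 -231.   203.5]
205 1 [ 510.7 -235.1  207.1] [ 510.7 -235.1  207.1] [ 510.7 -235.1  207.1]
```

View pics/s2.png

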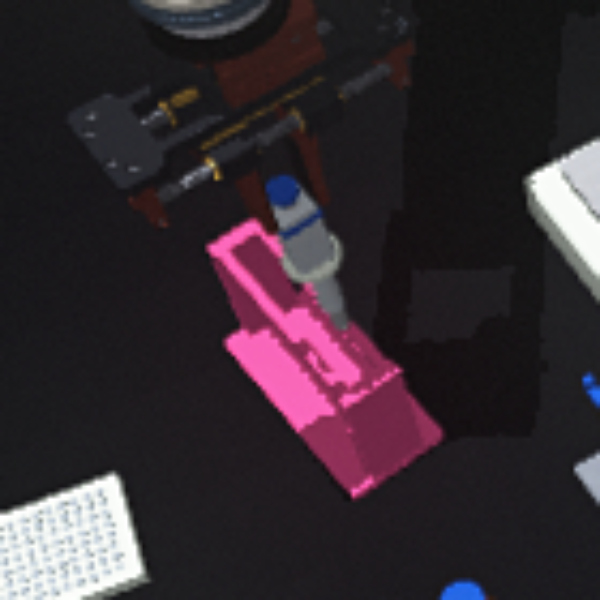

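The picture shows the pipettor at (310,240) between the jaws and above the pink gap, roughly vertical. I fit its axis from the neck and nozzle points before lowering.

```bash
cat >> h.py <<'E'
from scipy.optimize import least_squares
def axis(k=1):
    "fit pip axis below the gripper from both cameras; prints axis xy at neck & tip height"
    o=get_obs(); p=np.array(o["ee_pos"]); zt=p[2]-99.5
    for n in ("scene","top"):
        im,d=viewer.get_image(n); W=cloud(n,d).reshape(-1,3)
        q=W[(np.hypot(W[:,0]-p[0],W[:,1]-p[1])<16)&(W[:,2]>zt+3)&(W[:,2]<zt+75)]
        if len(q)<10: print(n,"few",len(q)); continue
        r=np.where(q[:,2]>zt+26,8,5.5)
        f=lambda a:np.hypot(q[:,0]-a[0]-a[2]*(q[:,2]-zt),q[:,1]-a[1]-a[3]*(q[:,2]-zt))-r
        s=least_squares(f,[p[0],p[1],0,0],loss="soft_l1").x
        print(n,len(q),"tip-tcp",(s[:2]-p[:2]).round(1),"neck top-tcp",(s[:2]+78*s[2:]-p[:2]).round(1),"slope",s[2:].round(3))
E
python3 -c "
from h import *
axis()
for n in('scene','top'):
    c=viewer.get_calibration(n);R,_=cv2.Rodrigues(c['rvec']);print((-R.T@c['tvec']).round())
go((504,-242,139))"
```

```text
scene 59 tip-tcp [-2.5  5.7] neck top-tcp [-1.6  1.9] slope [ 0.012 -0.049]
top few 0
[1174. -317. 1103.]
[ 268.    0. 1545.]
t 10.32 tcp [ 503.2 -241.1  242. ] yaw -80.8 tilt [ 0.0003 -0.0001] w 25.7 F [-0.27 -0.24 -1.44]
(504, -242, 139) tool shift cm [ 0.1  -0.06 10.3 ]
```

```bash
python3 -m inch '[{"tx":0.24,"ty":0,"tz":1.0,"ax":0,"ay":0,"az":0,"jaw":0},{"tx":0,"ty":0,"tz":1.5,"ax":0,"ay":0,"az":0,"jaw":0},{"tx":0,"ty":0,"tz":1.5,"ax":0,"ay":0,"az":0,"jaw":0},{"tx":0,"ty":0,"tz":1.5,"ax":0,"ay":0,"az":0,"jaw":0},{"tx":0,"ty":0,"tz":0,"ax":0,"ay":0,"az":0,"jaw":0}]'
python3 -c "
from h import *
go((504,-243.5,139))
axis()"
python3 -m inch '[{"tx":0,"ty":0,"tz":1.5,"ax":0,"ay":0,"az":0,"jaw":0},{"tx":0,"ty":0,"tz":1.5,"ax":0,"ay":0,"az":0,"jaw":0},{"tx":0,"ty":0,"tz":1,"ax":0,"ay":0,"az":0,"jaw":0},{"tx":0,"ty":0,"tz":0.5,"ax":0,"ay":0,"az":0,"jaw":0},{"tx":0,"ty":0,"tz":0,"ax":0,"ay":0,"az":0,"jaw":0},{"tx":0,"ty":0,"tz":0,"ax":0,"ay":0,"az":0,"jaw":0}]'
python3 -c "
from h import *
force(3)
im,d=viewer.get_image('scene'); cv2.imwrite('pics/s3.png',cv2.resize(im[130:270,160:300],(600,600))[:,:,::-1])
go((504,-243.5,137))"
```

```text
t: 10.95
ee_pos: [502.5, -243.6, 184.9]
orientation: [2.39, -2.037, -0.005]
ft_force: [-0.5, 0.3, -1.0]
width: 25.3
t 10.95 tcp [ 502.5 -243.6  184.9] yaw -80.9 tilt [-0.0029  0.0015] w 25.3 F [-0.53  0.25 -0.99]
(504, -243.5, 139) tool shift cm [ 0.02 -0.16  4.59]
scene 68 tip-tcp [-2.7  6.4] neck top-tcp [-1.2  0.7] slope [ 0.019 -0.073]
top few 0
t: 11.8
ee_pos: [503.9, -244.3, 142.1]
orientation: [-2.391, 2.038, -0.001]
ft_force: [0.6, -1.0, -1.0]
width: 25.5
t 11.95 Fz -1.08 +- 0.92 z 142.2 w 25.7
t 12.0 tcp [ 503.8 -244.2  142.2] yaw -80.9 tilt [ 0.0007 -0.0004] w 25.6 F [ 0.    0.51 -0.93]
(504, -243.5, 137) tool shift cm [-0.07 -0.03  0.52]
```

View pics/s3.png

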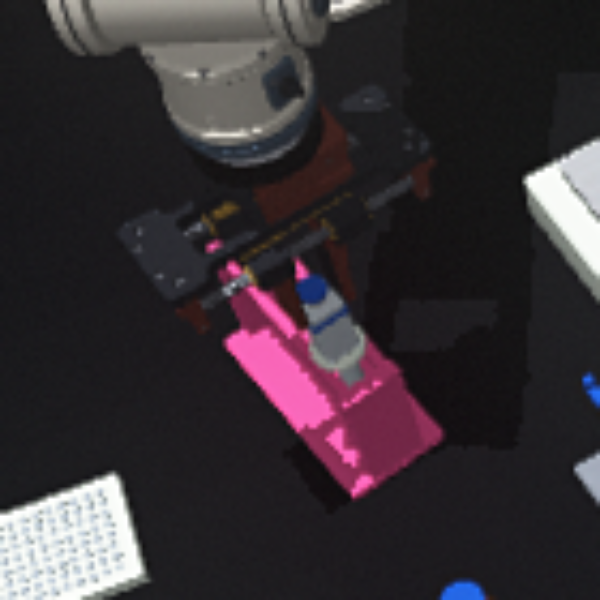

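The collar at (338,350) sits just above the bars with the neck in the gap, and there's no contact force. I lower onto the bars.

```bash
python3 -m inch '[{"tx":0,"ty":0,"tz":0.3,"ax":0,"ay":0,"az":0,"jaw":0},{"tx":0,"ty":0,"tz":0.2,"ax":0,"ay":0,"az":0,"jaw":0},{"tx":0,"ty":0,"tz":0,"ax":0,"ay":0,"az":0,"jaw":0},{"tx":0,"ty":0,"tz":0,"ax":0,"ay":0,"az":0,"jaw":0}]'
python3 -c "
from h import *
force(4)"
```

```text
t: 12.5
ee_pos: [503.5, -244.1, 136.7]
orientation: [2.391, -2.038, -0.0]
ft_force: [-0.0, -0.6, -1.0]
width: 25.4
t 12.7 Fz -1.09 +- 0.35 z 136.7 w 25.1
```

```bash
python3 -m inch '[{"tx":0,"ty":0,"tz":0.12,"ax":0,"ay":0,"az":0,"jaw":0},{"tx":0,"ty":0,"tz":0,"ax":0,"ay":0,"az":0,"jaw":0},{"tx":0,"ty":0,"tz":0,"ax":0,"ay":0,"az":0,"jaw":0}]'
python3 -c "
from h import *
force(3)"
```

```text
t: 13.08
ee_pos: [504.0, -244.1, 136.5]
orientation: [-2.391, 2.037, -0.001]
ft_force: [-2.5, 1.3, 6.8]
width: 25.5
t 13.22 Fz 6.42 +- 0.79 z 136.5 w 25.5
```

Seated. I back off slightly, release, and rise clear.

```bash
python3 -m inch '[{"tx":0,"ty":0,"tz":-0.05,"ax":0,"ay":0,"az":0,"jaw":0},{"tx":0,"ty":0,"tz":0,"ax":0,"ay":0,"az":0,"jaw":0.45},{"tx":0,"ty":0,"tz":0,"ax":0,"ay":0,"az":0,"jaw":0.57},{"tx":0,"ty":0,"tz":0,"ax":0,"ay":0,"az":0,"jaw":0.57},{"tx":0,"ty":0,"tz":-2,"ax":0,"ay":0,"az":0,"jaw":0.57},{"tx":0,"ty":0,"tz":-4,"ax":0,"ay":0,"az":0,"jaw":0.57},{"tx":0,"ty":0,"tz":-4,"ax":0,"ay":0,"az":0,"jaw":0.57},{"tx":0,"ty":0,"tz":0,"ax":0,"ay":0,"az":-9,"jaw":0.57}]'
python3 -c "
from h import *
go((628.5,-7,230),(628.5,-7,136))"
```

```text
t: 14.22
ee_pos: [505.5, -245.2, 239.6]
orientation: [-2.546, 1.839, -0.01]
ft_force: [-0.3, -0.2, -0.9]
width: 50.0
t 14.22 tcp [ 505.5 -245.2  239.6] yaw -71.7 tilt [ 0.0057 -0.0029] w 50.0 F [-0.29 -0.24 -0.92]
(628.5, -7, 230) tool shift cm [-18.75 -19.16   0.96]
(628.5, -7, 136) tool shift cm [-0.04  0.04  9.4 ]
```

```bash
python3 -m inch '[{"tx":0,"ty":0,"tz":0,"ax":0,"ay":0,"az":9,"jaw":0.57},{"tx":0,"ty":0,"tz":0,"ax":0,"ay":0,"az":9,"jaw":0.57},{"tx":-4,"ty":-2.1,"tz":0,"ax":0,"ay":0,"az":0,"jaw":0.57},{"tx":-5,"ty":-2.6,"tz":0,"ax":0,"ay":0,"az":0,"jaw":0.57},{"tx":-5,"ty":-2.6,"tz":0,"ax":0,"ay":0,"az":0,"jaw":0.57},{"tx":-5,"ty":-2.6,"tz":0,"ax":0,"ay":0,"az":0,"jaw":0.57},{"tx":-4,"ty":-2.1,"tz":0,"ax":0,"ay":0,"az":0,"jaw":0.57},{"tx":-0.8,"ty":-0.4,"tz":0,"ax":0,"ay":0,"az":0,"jaw":0.57},{"tx":0,"ty":0,"tz":0,"ax":0,"ay":0,"az":0,"jaw":0.57},{"tx":0,"ty":0,"tz":0,"ax":0,"ay":0,"az":0,"jaw":0.57}]'
python3 -c "
from h import *
im,d=viewer.get_image('scene'); cv2.imwrite('pics/s4.png',cv2.resize(im[130:270,190:380],(760,560))[:,:,::-1])
W=cloud('scene',d).reshape(-1,3)
b=W[(np.hypot(W[:,0]-504,W[:,1]+243)<25)&(W[:,2]>184)]; print('placed button',len(b),b.mean(0))
for g in((628.5,-7),(621.5,78)):
  b=W[(np.hypot(W[:,0]-g[0],W[:,1]-g[1])<12)&(W[:,2]>188)&(W[:,2]<196)]; print('button',len(b),b.mean(0))
go((628.5,-7,136))"
```

```text
t: 15.48
ee_pos: [626.4, -7.1, 236.0]
orientation: [2.222, -2.22, -0.0]
ft_force: [-0.1, -1.0, 0.8]
width: 50.2
placed button 41 [ 503.98697046 -242.06479742  190.57527913]
button 33 [628.03372989  -6.765262   190.41794758]
button 32 [622.0956291   77.63892699 190.52793675]
t 15.53 tcp [626.5  -7.2 236.1] yaw -90.0 tilt [-0.0003 -0.0002] w 49.8 F [-0.64 -0.59  0.68]
(628.5, -7, 136) tool shift cm [-0.02 -0.21 10.01]
```

View pics/s4.png

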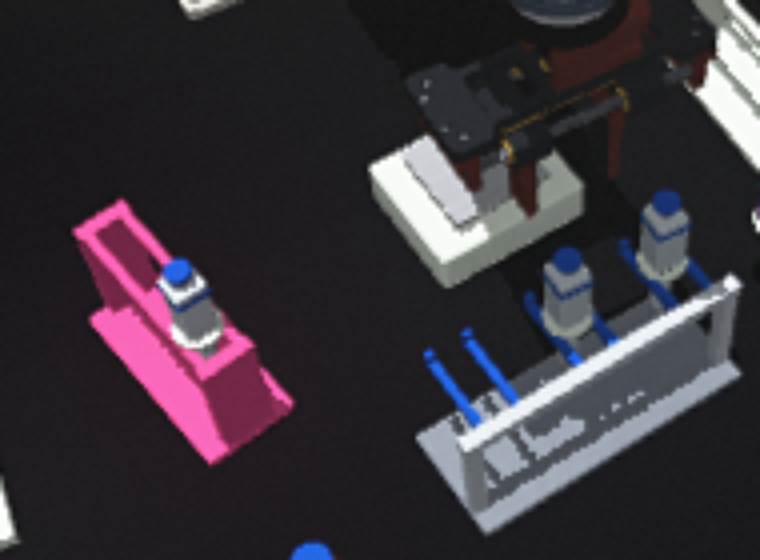

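Pip 1 hangs upright in the pink rack at (195,310), with its button at z 190.6. The gripper is above the middle pipettor (568,290), so I grasp that one and lift.

```bash
python3 -m inch '[{"tx":0,"ty":-0.17,"tz":3,"ax":0,"ay":0,"az":0,"jaw":0.57},{"tx":0,"ty":0,"tz":3,"ax":0,"ay":0,"az":0,"jaw":0.57},{"tx":0,"ty":0,"tz":3,"ax":0,"ay":0,"az":0,"jaw":0.57},{"tx":0,"ty":0,"tz":1.0,"ax":0,"ay":0,"az":0,"jaw":0.57},{"tx":0,"ty":0,"tz":0,"ax":0,"ay":0,"az":0,"jaw":0.57},{"tx":0,"ty":0,"tz":0,"ax":0,"ay":0,"az":0,"jaw":0.2},{"tx":0,"ty":0,"tz":0,"ax":0,"ay":0,"az":0,"jaw":0},{"tx":0,"ty":0,"tz":0,"ax":0,"ay":0,"az":0,"jaw":0},{"tx":0,"ty":0,"tz":0,"ax":0,"ay":0,"az":0,"jaw":0}]'
python3 -m inch '[{"tx":0,"ty":0,"tz":-1,"ax":0,"ay":0,"az":0,"jaw":0},{"tx":0,"ty":0,"tz":-2.5,"ax":0,"ay":0,"az":0,"jaw":0},{"tx":0,"ty":0,"tz":-3,"ax":0,"ay":0,"az":0,"jaw":0},{"tx":0,"ty":0,"tz":-3,"ax":0,"ay":0,"az":0,"jaw":0},{"tx":0,"ty":0,"tz":-1,"ax":0,"ay":0,"az":0,"jaw":0},{"tx":0,"ty":0,"tz":0,"ax":0,"ay":0,"az":0,"jaw":0}]'
python3 -c "
from h import *
go((430,21,241),(430,21,171))"
```

```text
t: 16.65
ee_pos: [629.3, -5.9, 136.9]
orientation: [-2.223, 2.218, -0.002]
ft_force: [-0.4, -0.2, 4.9]
width: 25.3
t: 17.4
ee_pos: [628.8, -5.8, 241.3]
orientation: [-2.223, 2.219, -0.001]
ft_force: [-0.1, 0.1, -0.5]
width: 25.2
t 17.4 tcp [628.8  -5.8 241.3] yaw -89.9 tilt [0.0008 0.    ] w 25.2 F [-0.11  0.06 -0.48]
(430, 21, 241) tool shift cm [-2.72 19.87  0.02]
(430, 21, 171) tool shift cm [0.   0.01 7.  ]
```

```bash
python3 -m inch '[{"tx":-0.35,"ty":2.5,"tz":0,"ax":0,"ay":0,"az":0,"jaw":0},{"tx":-0.5,"ty":3.7,"tz":0,"ax":0,"ay":0,"az":0,"jaw":0},{"tx":-0.5,"ty":3.7,"tz":0,"ax":0,"ay":0,"az":0,"jaw":0},{"tx":-0.5,"ty":3.7,"tz":0,"ax":0,"ay":0,"az":0,"jaw":0},{"tx":-0.5,"ty":3.7,"tz":0,"ax":0,"ay":0,"az":0,"jaw":0},{"tx":-0.35,"ty":2.5,"tz":0.5,"ax":0,"ay":0,"az":0,"jaw":0},{"tx":0,"ty":0,"tz":2,"ax":0,"ay":0,"az":0,"jaw":0},{"tx":0,"ty":0,"tz":2.5,"ax":0,"ay":0,"az":0,"jaw":0},{"tx":0,"ty":0,"tz":1.5,"ax":0,"ay":0,"az":0,"jaw":0},{"tx":0,"ty":0,"tz":0.5,"ax":0,"ay":0,"az":0,"jaw":0},{"tx":0,"ty":0,"tz":0,"ax":0,"ay":0,"az":0,"jaw":0},{"tx":0,"ty":0,"tz":0,"ax":0,"ay":0,"az":0,"jaw":0}]'
python3 -c "
from h import *
go((430,21,168))
force(4)"
python3 -m inch '[{"tx":0,"ty":0,"tz":0.8,"ax":0,"ay":0,"az":0,"jaw":0},{"tx":0,"ty":0,"tz":0.4,"ax":0,"ay":0,"az":0,"jaw":0},{"tx":0,"ty":0,"tz":0.4,"ax":0,"ay":0,"az":0,"jaw":0},{"tx":0,"ty":0,"tz":0,"ax":0,"ay":0,"az":0,"jaw":0},{"tx":0,"ty":0,"tz":0,"ax":0,"ay":0,"az":0,"jaw":0}]'
python3 -c "
from h import *
force(5)"
```

```text
t: 18.9
ee_pos: [431.2, 20.7, 171.6]
orientation: [-2.223, 2.219, -0.001]
ft_force: [0.3, 0.7, -0.7]
width: 25.2
t 18.9 tcp [431.2  20.7 171.6] yaw -89.9 tilt [0.001 0.   ] w 25.2 F [ 0.32  0.69 -0.7 ]
(430, 21, 168) tool shift cm [-0.03  0.12  0.36]
t 19.1 Fz -0.76 +- 0.4 z 171.6 w 25.3
t: 19.73
ee_pos: [431.3, 20.7, 155.5]
orientation: [-2.223, 2.218, -0.001]
ft_force: [1.3, -0.3, 5.0]
width: 25.4
t 19.98 Fz 4.87 +- 0.45 z 155.5 w 25.4
```

```bash
python3 -m inch '[{"tx":0,"ty":0,"tz":0.25,"ax":0,"ay":0,"az":0,"jaw":0},{"tx":0,"ty":0,"tz":0.15,"ax":0,"ay":0,"az":0,"jaw":0},{"tx":0,"ty":0,"tz":0,"ax":0,"ay":0,"az":0,"jaw":0},{"tx":0,"ty":0,"tz":0,"ax":0,"ay":0,"az":0,"jaw":0}]'
python3 -c "
from h import *
force(4)"
python3 -m inch '[{"tx":0,"ty":0,"tz":-1.2,"ax":0,"ay":0,"az":0,"jaw":0},{"tx":0,"ty":0,"tz":-3,"ax":0,"ay":0,"az":0,"jaw":0},{"tx":0,"ty":0,"tz":-3,"ax":0,"ay":0,"az":0,"jaw":0},{"tx":0,"ty":0,"tz":-1.9,"ax":0,"ay":0,"az":0,"jaw":0},{"tx":0,"ty":0,"tz":0,"ax":0,"ay":0,"az":0,"jaw":0}]'
python3 -c "
from h import *
force(1)
go((502,280.3,241),(502,280.3,142))"
```

```text
t: 20.48
ee_pos: [431.9, 20.7, 152.0]
orientation: [-2.223, 2.218, -0.003]
ft_force: [-0.4, -0.7, 9.8]
width: 25.3
t 20.68 Fz 9.55 +- 0.3 z 152.0 w 25.5
t: 21.3
ee_pos: [431.5, 20.8, 243.1]
orientation: [-2.222, 2.218, -0.003]
ft_force: [-0.4, 0.1, -1.8]
width: 25.1
t 21.35 Fz -1.14 +- 0.0 z 242.0 w 24.8
t 21.35 tcp [430.6  20.7 242. ] yaw -89.9 tilt [ 0.0006 -0.    ] w 24.8 F [-0.28 -0.1  -1.14]
(502, 280.3, 241) tool shift cm [-25.94  -7.19   0.11]
(502, 280.3, 142) tool shift cm [-0.    0.01  9.9 ]
```

Pip 2 gave 10.3 N at about 7.5 mm, so it's firm and goes to the white rack.

```bash
python3 -m inch '[{"tx":-2.5,"ty":-0.7,"tz":0,"ax":0,"ay":0,"az":0,"jaw":0},{"tx":-4,"ty":-1.1,"tz":0,"ax":0,"ay":0,"az":0,"jaw":0},{"tx":-4.5,"ty":-1.25,"tz":0,"ax":0,"ay":0,"az":0,"jaw":0},{"tx":-4.5,"ty":-1.25,"tz":0,"ax":0,"ay":0,"az":0,"jaw":0},{"tx":-4.5,"ty":-1.25,"tz":0,"ax":0,"ay":0,"az":0,"jaw":0},{"tx":-3.5,"ty":-1,"tz":0,"ax":0,"ay":0,"az":0,"jaw":0},{"tx":-2,"ty":-0.6,"tz":0,"ax":0,"ay":0,"az":0,"jaw":0},{"tx":-0.45,"ty":0,"tz":1,"ax":0,"ay":0,"az":0,"jaw":0},{"tx":0,"ty":0,"tz":2,"ax":0,"ay":0,"az":0,"jaw":0},{"tx":0,"ty":0,"tz":0,"ax":0,"ay":0,"az":0,"jaw":0},{"tx":0,"ty":0,"tz":0,"ax":0,"ay":0,"az":0,"jaw":0}]'
python3 -c "
from h import *
axis();go((502,280.3,142))
im,d=viewer.get_image('scene'); W=cloud('scene',d).reshape(-1,3); b=W[(np.hypot(W[:,0]-502,W[:,1]-280)<22)&(W[:,2]>get_obs()['ee_pos'][2]+51)&(W[:,2]<get_obs()['ee_pos'][2]+60)]; print('button',len(b),b.mean(0) if len(b) else '')
cv2.imwrite('pics/s5.png',cv2.resize(im[90:190,310:450],(784,560))[:,:,::-1])
"
```

```text
t: 22.72
ee_pos: [501.6, 279.6, 212.3]
orientation: [2.223, -2.22, 0.0]
ft_force: [0.5, 0.1, -1.2]
width: 25.4
scene 61 tip-tcp [-1.1 -0.5] neck top-tcp [-1.7 -1.1] slope [-0.008 -0.008]
top few 0
t 22.82 tcp [502.  280.1 212.8] yaw -89.9 tilt [0.001  0.0005] w 25.0 F [-0.13  0.52 -0.6 ]
(502, 280.3, 142) tool shift cm [-0.02  0.01  7.08]
button 35 [505.40739334 281.256881   267.47774092]
```

View pics/s5.png

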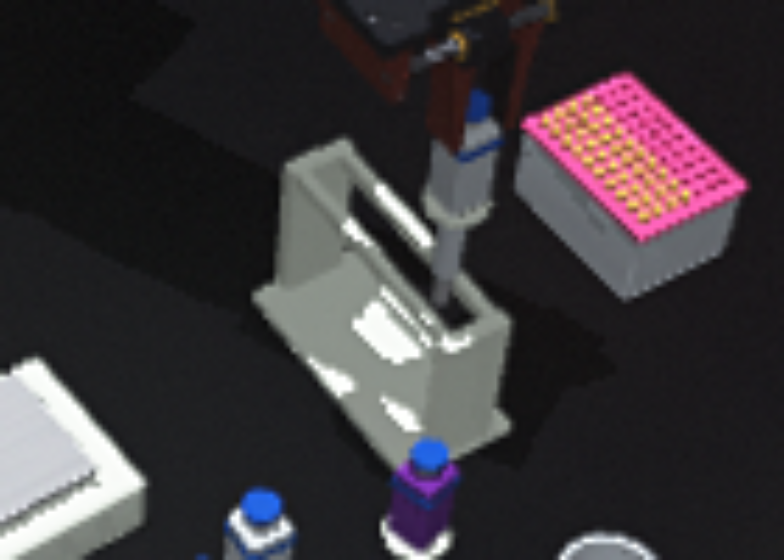

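The nozzle is at (443,300), right over the gap, and the axis fit is within about 1 mm. Lowering.

```bash
python3 -m inch '[{"tx":0,"ty":0,"tz":1.5,"ax":0,"ay":0,"az":0,"jaw":0},{"tx":0,"ty":0,"tz":2,"ax":0,"ay":0,"az":0,"jaw":0},{"tx":0,"ty":0,"tz":2,"ax":0,"ay":0,"az":0,"jaw":0},{"tx":0,"ty":0,"tz":1.3,"ax":0,"ay":0,"az":0,"jaw":0},{"tx":0,"ty":0,"tz":0.5,"ax":0,"ay":0,"az":0,"jaw":0},{"tx":0,"ty":0,"tz":0.15,"ax":0,"ay":0,"az":0,"jaw":0},{"tx":0,"ty":0,"tz":0,"ax":0,"ay":0,"az":0,"jaw":0},{"tx":0,"ty":0,"tz":0,"ax":0,"ay":0,"az":0,"jaw":0}]'
python3 -c "
from h import *
force(4); go((502,280.3,137))"
```

```text
t: 23.88
ee_pos: [502.0, 280.6, 138.2]
orientation: [-2.223, 2.218, -0.0]
ft_force: [-0.4, -0.1, -0.5]
width: 25.3
t 24.07 Fz -0.96 +- 0.32 z 138.0 w 25.3
t 24.07 tcp [501.7 280.5 137.9] yaw -89.9 tilt [0.0005 0.0002] w 25.3 F [-0.97 -0.04 -1.41]
(502, 280.3, 137) tool shift cm [ 0.02 -0.03  0.09]
```

```bash
python3 -m inch '[{"tx":0,"ty":0,"tz":0.15,"ax":0,"ay":0,"az":0,"jaw":0},{"tx":0,"ty":0,"tz":0,"ax":0,"ay":0,"az":0,"jaw":0},{"tx":0,"ty":0,"tz":0,"ax":0,"ay":0,"az":0,"jaw":0}]'
python3 -c "
from h import *
force(3)"
```

```text
t: 24.45
ee_pos: [502.1, 280.6, 136.9]
orientation: [-2.223, 2.218, -0.001]
ft_force: [-1.4, -0.5, 5.7]
width: 25.5
t 24.6 Fz 4.96 +- 0.32 z 136.9 w 25.5
```

Seated. Release, rise, and go to the third pipettor.

```bash
python3 -m inch '[{"tx":0,"ty":0,"tz":-0.05,"ax":0,"ay":0,"az":0,"jaw":0},{"tx":0,"ty":0,"tz":0,"ax":0,"ay":0,"az":0,"jaw":0.45},{"tx":0,"ty":0,"tz":0,"ax":0,"ay":0,"az":0,"jaw":0.57},{"tx":0,"ty":0,"tz":0,"ax":0,"ay":0,"az":0,"jaw":0.57},{"tx":0,"ty":0,"tz":-2,"ax":0,"ay":0,"az":0,"jaw":0.57},{"tx":0,"ty":0,"tz":-4,"ax":0,"ay":0,"az":0,"jaw":0.57},{"tx":0,"ty":0,"tz":-4,"ax":0,"ay":0,"az":0,"jaw":0.57},{"tx":0,"ty":0,"tz":0,"ax":0,"ay":0,"az":0,"jaw":0.57}]'
python3 -m inch '[{"tx":3,"ty":-1.8,"tz":0,"ax":0,"ay":0,"az":0,"jaw":0.57},{"tx":5,"ty":-3,"tz":0,"ax":0,"ay":0,"az":0,"jaw":0.57},{"tx":5,"ty":-3,"tz":0,"ax":0,"ay":0,"az":0,"jaw":0.57},{"tx":4.5,"ty":-2.6,"tz":0,"ax":0,"ay":0,"az":0,"jaw":0.57},{"tx":2.8,"ty":-1.6,"tz":0,"ax":0,"ay":0,"az":0,"jaw":0.57},{"tx":0,"ty":0,"tz":0,"ax":0,"ay":0,"az":0,"jaw":0.57},{"tx":0,"ty":0,"tz":0,"ax":0,"ay":0,"az":0,"jaw":0.57}]'
python3 -c "
from h import *
im,d=viewer.get_image('scene')
W=cloud('scene',d).reshape(-1,3)
for g in((502,280),(621.5,78)):
  b=W[(np.hypot(W[:,0]-g[0],W[:,1]-g[1])<14)&(W[:,2]>186)&(W[:,2]<196)]; print('button',len(b),b.mean(0))
go((621.8,77.8,136))"
```

```text
t: 25.6
ee_pos: [503.5, 281.4, 239.9]
orientation: [-2.22, 2.215, -0.003]
ft_force: [-0.0, 0.1, -1.3]
width: 49.8
t: 26.48
ee_pos: [621.1, 78.1, 235.6]
orientation: [2.223, -2.218, -0.002]
ft_force: [0.2, 0.5, -0.1]
width: 50.3
button 0 [nan nan nan]
button 38 [622.25439985  76.75250885 190.47060293]
t 26.52 tcp [621.2  78.5 235.9] yaw -89.8 tilt [-0.0014  0.0002] w 50.4 F [-0.49  0.68 -0.18]
(621.8, 77.8, 136) tool shift cm [ 0.08 -0.08  9.99]<string>:6: RuntimeWarning: Mean of empty slice.
  ret = um.true_divide(
```

```bash
python3 -c "
from h import *
im,d=viewer.get_image('top'); a=cv2.resize(im[150:290,220:420],(560,392))
im,d=viewer.get_image('scene'); b=cv2.resize(im[90:290,250:450],(392,392))
cv2.imwrite('pics/m6.png',np.hstack([a[:,:400],b])[:,:,::-1])"
```

```text
(no output)
```

View pics/m6.png

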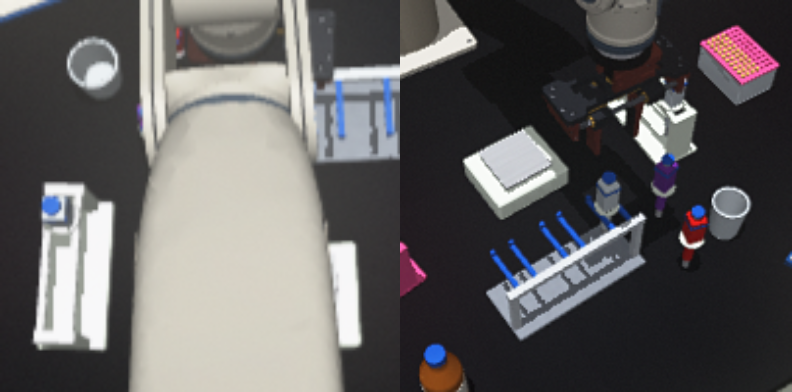

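The top view (left) shows pip 2 hanging in the white rack at (58,208). The gripper had hidden its button from the scene camera. The third pipettor is at (607,190) under the gripper, so I grasp it.

```bash
python3 -m inch '[{"tx":0.08,"ty":-0.05,"tz":3,"ax":0,"ay":0,"az":0,"jaw":0.57},{"tx":0,"ty":0,"tz":3,"ax":0,"ay":0,"az":0,"jaw":0.57},{"tx":0,"ty":0,"tz":3,"ax":0,"ay":0,"az":0,"jaw":0.57},{"tx":0,"ty":0,"tz":1.0,"ax":0,"ay":0,"az":0,"jaw":0.57},{"tx":0,"ty":0,"tz":0,"ax":0,"ay":0,"az":0,"jaw":0.57},{"tx":0,"ty":0,"tz":0,"ax":0,"ay":0,"az":0,"jaw":0.2},{"tx":0,"ty":0,"tz":0,"ax":0,"ay":0,"az":0,"jaw":0},{"tx":0,"ty":0,"tz":0,"ax":0,"ay":0,"az":0,"jaw":0},{"tx":0,"ty":0,"tz":0,"ax":0,"ay":0,"az":0,"jaw":0}]'
python3 -m inch '[{"tx":0,"ty":0,"tz":-1,"ax":0,"ay":0,"az":0,"jaw":0},{"tx":0,"ty":0,"tz":-2.5,"ax":0,"ay":0,"az":0,"jaw":0},{"tx":0,"ty":0,"tz":-3,"ax":0,"ay":0,"az":0,"jaw":0},{"tx":0,"ty":0,"tz":-3,"ax":0,"ay":0,"az":0,"jaw":0},{"tx":0,"ty":0,"tz":-1,"ax":0,"ay":0,"az":0,"jaw":0},{"tx":0,"ty":0,"tz":0,"ax":0,"ay":0,"az":0,"jaw":0}]'
python3 -c "
from h import *
go((430,21,241),(430,21,171))"
```

```text
t: 27.75
ee_pos: [623.1, 77.0, 137.4]
orientation: [-2.223, 2.218, -0.001]
ft_force: [-0.2, 1.0, 4.0]
width: 24.9
t: 28.5
ee_pos: [622.6, 76.8, 241.8]
orientation: [-2.223, 2.219, -0.001]
ft_force: [-0.3, -0.4, -0.9]
width: 25.3
t 28.5 tcp [622.6  76.8 241.8] yaw -89.9 tilt [0.0007 0.    ] w 25.3 F [-0.28 -0.38 -0.93]
(430, 21, 241) tool shift cm [ 5.54 19.27  0.07]
(430, 21, 171) tool shift cm [0.   0.01 7.  ]
```

```bash
python3 -m inch '[{"tx":0.7,"ty":2.5,"tz":0,"ax":0,"ay":0,"az":0,"jaw":0},{"tx":1,"ty":3.6,"tz":0,"ax":0,"ay":0,"az":0,"jaw":0},{"tx":1.1,"ty":3.6,"tz":0,"ax":0,"ay":0,"az":0,"jaw":0},{"tx":1,"ty":3.6,"tz":0,"ax":0,"ay":0,"az":0,"jaw":0},{"tx":1,"ty":3.6,"tz":0,"ax":0,"ay":0,"az":0,"jaw":0},{"tx":0.7,"ty":2.4,"tz":0.5,"ax":0,"ay":0,"az":0,"jaw":0},{"tx":0,"ty":0,"tz":2,"ax":0,"ay":0,"az":0,"jaw":0},{"tx":0,"ty":0,"tz":2.5,"ax":0,"ay":0,"az":0,"jaw":0},{"tx":0,"ty":0,"tz":1.5,"ax":0,"ay":0,"az":0,"jaw":0},{"tx":0,"ty":0,"tz":0.5,"ax":0,"ay":0,"az":0,"jaw":0},{"tx":0,"ty":0,"tz":0,"ax":0,"ay":0,"az":0,"jaw":0},{"tx":0,"ty":0,"tz":0,"ax":0,"ay":0,"az":0,"jaw":0}]'
python3 -c "
from h import *
go((430,21,168))
force(4)"
python3 -m inch '[{"tx":0,"ty":0,"tz":0.8,"ax":0,"ay":0,"az":0,"jaw":0},{"tx":0,"ty":0,"tz":0.4,"ax":0,"ay":0,"az":0,"jaw":0},{"tx":0,"ty":0,"tz":0.4,"ax":0,"ay":0,"az":0,"jaw":0},{"tx":0,"ty":0,"tz":0,"ax":0,"ay":0,"az":0,"jaw":0},{"tx":0,"ty":0,"tz":0,"ax":0,"ay":0,"az":0,"jaw":0}]'
python3 -c "
from h import *
force(5)"
python3 -m inch '[{"tx":0,"ty":0,"tz":0.25,"ax":0,"ay":0,"az":0,"jaw":0},{"tx":0,"ty":0,"tz":0.15,"ax":0,"ay":0,"az":0,"jaw":0},{"tx":0,"ty":0,"tz":0,"ax":0,"ay":0,"az":0,"jaw":0},{"tx":0,"ty":0,"tz":0,"ax":0,"ay":0,"az":0,"jaw":0}]'
python3 -c "
from h import *
force(5)"
```

```text
t: 30.0
ee_pos: [430.2, 21.5, 172.1]
orientation: [-2.223, 2.218, -0.001]
ft_force: [-0.2, -0.5, -1.1]
width: 25.1
t 30.0 tcp [430.2  21.5 172.1] yaw -89.9 tilt [0.0011 0.    ] w 25.1 F [-0.22 -0.5  -1.11]
(430, 21, 168) tool shift cm [0.05 0.02 0.41]
t 30.2 Fz -1.56 +- 0.44 z 172.1 w 25.4
t: 30.82
ee_pos: [429.8, 21.4, 155.7]
orientation: [-2.224, 2.219, -0.0]
ft_force: [0.6, -0.2, 0.3]
width: 25.0
t 31.07 Fz 1.41 +- 0.41 z 155.7 w 25.3
t: 31.58
ee_pos: [429.7, 21.5, 151.6]
orientation: [-2.224, 2.219, 0.0]
ft_force: [-0.7, 0.1, 2.3]
width: 25.5
t 31.82 Fz 2.38 +- 0.48 z 151.6 w 25.2
```

Pip 3 gave about 3.7 N at about 8.5 mm, so it's weak and goes to the pink rack's near slot.

```bash
python3 -m inch '[{"tx":0,"ty":0,"tz":-1.2,"ax":0,"ay":0,"az":0,"jaw":0},{"tx":0,"ty":0,"tz":-3,"ax":0,"ay":0,"az":0,"jaw":0},{"tx":0,"ty":0,"tz":-3,"ax":0,"ay":0,"az":0,"jaw":0},{"tx":0,"ty":0,"tz":-1.9,"ax":0,"ay":0,"az":0,"jaw":0},{"tx":2.5,"ty":0.2,"tz":0,"ax":0,"ay":0,"az":0,"jaw":0},{"tx":4.5,"ty":0.3,"tz":0,"ax":0,"ay":0,"az":0,"jaw":0},{"tx":5,"ty":0.3,"tz":0,"ax":0,"ay":0,"az":0,"jaw":0},{"tx":5,"ty":0.3,"tz":0,"ax":0,"ay":0,"az":0,"jaw":0},{"tx":5,"ty":0.3,"tz":0,"ax":0,"ay":0,"az":0,"jaw":0},{"tx":4,"ty":0.3,"tz":0,"ax":0,"ay":0,"az":0,"jaw":0},{"tx":2,"ty":0.2,"tz":0,"ax":0,"ay":0,"az":0,"jaw":0},{"tx":0,"ty":0,"tz":0,"ax":0,"ay":0,"az":0,"jaw":0}]'
python3 -m inch '[{"tx":0,"ty":0,"tz":1,"ax":0,"ay":0,"az":0,"jaw":0},{"tx":0,"ty":0,"tz":2,"ax":0,"ay":0,"az":0,"jaw":0},{"tx":0,"ty":0,"tz":0,"ax":0,"ay":0,"az":0,"jaw":0},{"tx":0,"ty":0,"tz":0,"ax":0,"ay":0,"az":0,"jaw":0}]'
python3 -c "
from h import *
axis();go((411,-260.2,142))
im,d=viewer.get_image('scene'); cv2.imwrite('pics/s7.png',cv2.resize(im[130:250,160:300],(700,600))[:,:,::-1])
"
```

```text
t: 33.33
ee_pos: [411.0, -259.1, 242.6]
orientation: [-2.222, 2.221, 0.001]
ft_force: [-0.1, 0.0, -1.2]
width: 25.6
t: 33.83
ee_pos: [411.5, -257.9, 212.8]
orientation: [-2.225, 2.218, 0.0]
ft_force: [-0.5, -0.4, -0.3]
width: 25.4
scene 66 tip-tcp [-1.9  4.8] neck top-tcp [-2.5  0.5] slope [-0.007 -0.055]
top few 0
t 33.92 tcp [ 411.7 -258.3  213.2] yaw -89.8 tilt [ 0.0007 -0.0003] w 25.4 F [-0.1  -0.41 -1.01]
(411, -260.2, 142) tool shift cm [0.19 0.07 7.12]
```

View pics/s7.png

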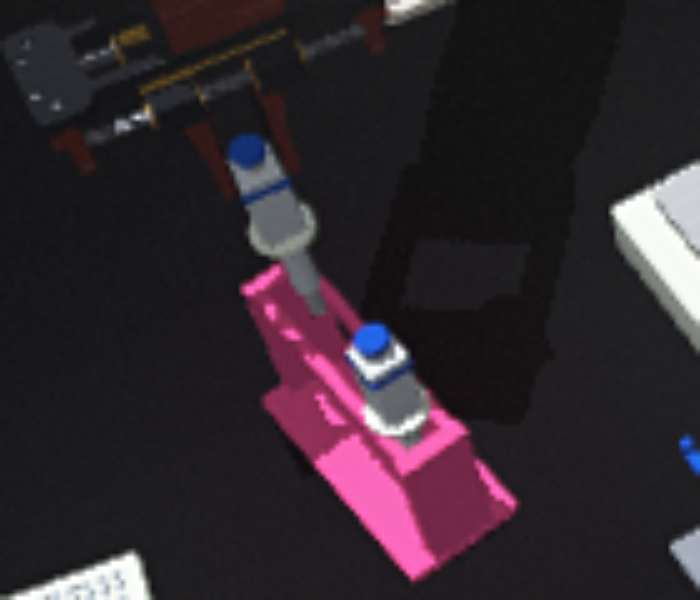

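The nozzle is at (318,308) over the gap, with pip 1 still hanging at (390,380). I nudge 2.5 mm and lower.

```bash
python3 -m inch '[{"tx":0.25,"ty":0,"tz":0.5,"ax":0,"ay":0,"az":0,"jaw":0},{"tx":0,"ty":0,"tz":1.5,"ax":0,"ay":0,"az":0,"jaw":0},{"tx":0,"ty":0,"tz":1.5,"ax":0,"ay":0,"az":0,"jaw":0},{"tx":0,"ty":0,"tz":1.5,"ax":0,"ay":0,"az":0,"jaw":0},{"tx":0,"ty":0,"tz":1.5,"ax":0,"ay":0,"az":0,"jaw":0},{"tx":0,"ty":0,"tz":0.7,"ax":0,"ay":0,"az":0,"jaw":0},{"tx":0,"ty":0,"tz":0.25,"ax":0,"ay":0,"az":0,"jaw":0},{"tx":0,"ty":0,"tz":0,"ax":0,"ay":0,"az":0,"jaw":0},{"tx":0,"ty":0,"tz":0,"ax":0,"ay":0,"az":0,"jaw":0}]'
python3 -c "
from h import *
force(4); go((411,-261,137))"
```

```text
t: 35.1
ee_pos: [411.6, -261.3, 138.5]
orientation: [-2.224, 2.219, -0.001]
ft_force: [0.2, 0.6, -0.9]
width: 25.5
t 35.3 Fz -1.41 +- 0.3 z 138.5 w 25.2
t 35.3 tcp [ 411.4 -261.2  138.4] yaw -89.9 tilt [ 0.0005 -0.0003] w 25.2 F [-0.15  0.12 -1.16]
(411, -261, 137) tool shift cm [-0.02  0.04  0.14]
```

```bash
python3 -m inch '[{"tx":0,"ty":0,"tz":0.15,"ax":0,"ay":0,"az":0,"jaw":0},{"tx":0,"ty":0,"tz":0,"ax":0,"ay":0,"az":0,"jaw":0},{"tx":0,"ty":0,"tz":0,"ax":0,"ay":0,"az":0,"jaw":0}]'
python3 -c "
from h import *
force(3)"
```

```text
t: 35.67
ee_pos: [411.8, -261.3, 137.3]
orientation: [-2.223, 2.219, -0.002]
ft_force: [-0.2, 2.0, 5.8]
width: 25.1
t 35.83 Fz 6.11 +- 0.71 z 137.3 w 25.6
```

```bash
python3 -m inch '[{"tx":0,"ty":0,"tz":-0.05,"ax":0,"ay":0,"az":0,"jaw":0},{"tx":0,"ty":0,"tz":0,"ax":0,"ay":0,"az":0,"jaw":0.45},{"tx":0,"ty":0,"tz":0,"ax":0,"ay":0,"az":0,"jaw":0.57},{"tx":0,"ty":0,"tz":0,"ax":0,"ay":0,"az":0,"jaw":0.57},{"tx":0,"ty":0,"tz":-2,"ax":0,"ay":0,"az":0,"jaw":0.57},{"tx":0,"ty":0,"tz":-4,"ax":0,"ay":0,"az":0,"jaw":0.57},{"tx":0,"ty":0,"tz":-5,"ax":0,"ay":0,"az":0,"jaw":0.57},{"tx":-4,"ty":0,"tz":0,"ax":0,"ay":0,"az":0,"jaw":0.57},{"tx":-5,"ty":0,"tz":0,"ax":0,"ay":0,"az":0,"jaw":0.57},{"tx":-5,"ty":0,"tz":0,"ax":0,"ay":0,"az":0,"jaw":0.57},{"tx":-3,"ty":0,"tz":0,"ax":0,"ay":0,"az":0,"jaw":0.57},{"tx":0,"ty":0,"tz":0,"ax":0,"ay":0,"az":0,"jaw":0.57}]'
python3 -c "
from h import *
im,d=viewer.get_image('scene'); cv2.imwrite('pics/s8.png',im[60:320,130:530][:,:,::-1].repeat(2,0).repeat(2,1)[:520])
W=cloud('scene',d).reshape(-1,3)
for g in((502,280),(504,-242),(411,-260)):
  b=W[(np.hypot(W[:,0]-g[0],W[:,1]-g[1])<14)&(W[:,2]>184)&(W[:,2]<198)]; print('button',len(b),b.mean(0) if len(b) else '')
for t in('bottle','cup','microplate','tip_box'):
  m=masks_of('scene',t)
  if m: print(t,m[0]['location'],round(m[0]['score'],2))
go((0,0,0))"
```

```text
t: 37.33
ee_pos: [410.7, -89.8, 247.1]
orientation: [-2.227, 2.216, -0.0]
ft_force: [-0.1, 0.4, 1.5]
width: 50.2
button 29 [501.89789744 277.85426366 190.44575384]
button 41 [ 503.87192129 -242.05163281  190.42090121]
button 36 [ 411.22802581 -259.79673897  191.03099453]
bottle [271.4, 285.9] 0.58
cup [417.3, 198.3] 0.8
microplate [164.2, 260.6] 0.74
tip_box [424.5, 122.4] 0.86
t 37.58 tcp [411. -92. 247.] yaw -89.9 tilt [-0.     -0.0002] w 50.1 F [-0.1   1.12  0.08]
(0, 0, 0) tool shift cm [-9.25 41.09 24.7 ]
```

View pics/s8.png

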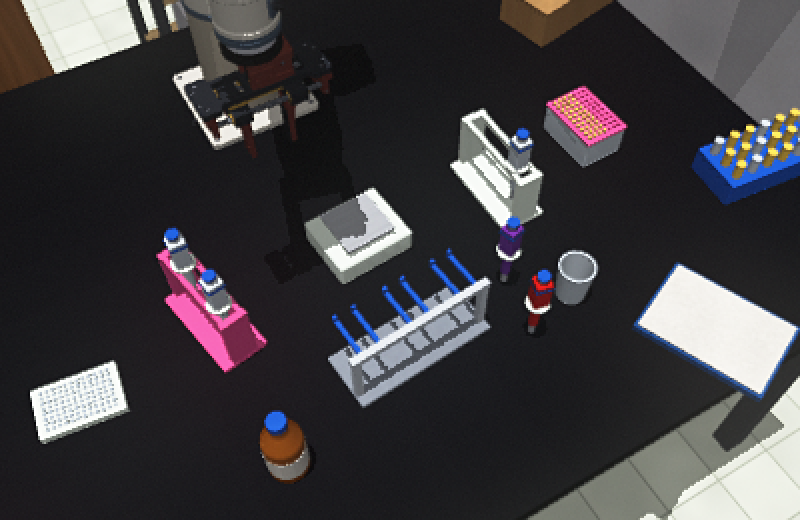

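The picture shows two pipettors upright in the pink rack at (180,250) and (213,290), and one in the white rack at (520,150). The forks are empty and the bystanders haven't moved, so I hand in.

```bash
python3 -c "
from workcell import ctrl
print(ctrl.close_job())"
```

```text
the job is handed in; nothing more can be done
None
```

All three pipettors were taken one at a time, pressed on the tester plate and hung by spring stiffness. The job was handed in at about 37.6 s on the robot's clock, and no verdict is reported.

| Pipettor (fork) | Measured press | Spring | Hung in |
|---|---|---|---|
| y ≈ -92 mm | about 3.4 N at 10 mm | weak | pink rack |
| middle | about 10.3 N at 7.5 mm | firm | white rack |
| y ≈ +78 mm | about 3.8 N at 8.5 mm | weak | pink rack |

**Last checks:** All three buttons stand at z ≈ 190.5–191 mm, against 191 mm expected for a seated pipettor. The last picture shows them upright, the forks empty, and the purple and red look-alikes, bottle, cup, microplate and tip box in place. The gripper is clear of everything.

**Checks that disagreed:**
- In the pink rack, the camera fit showed the held pipettors leaning about 3°. It showed no lean at the white rack, and the pipettors seated normally, so I took it as camera error.
- One check of the white-rack pipettor found no button. The gripper was hiding it, and the top view showed it hanging there.

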